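# Square up a slatted riser in the ratchet jig

### The arm

A 7-joint arm with a two-finger parallel gripper is mounted at the origin on the work surface. World frame = base frame: x ahead of the robot, y to its left, z up, the work surface at z = 0. Lengths are in m, angles in degrees, forces in N, time in s.
With the tool pointing down it reaches from about 0.425 to 0.875 m from the base axis. Payload 4.7 kg.
Tool frame: the origin (TCP) lies at the very end of the fingers, on their centre line; the grasp point (between the pads) lies env.grip_point_offset behind it (env.grip_point_offset is the distance from the TCP to the grasp point, in m); z points along the fingers, y is the direction in which the jaws open and shut (so a half turn about z gives the same grasp; the last joint's range is limited). The gripper opens to 87 mm and grips with 3 to 60 N. Pads are 19 mm wide; open, the fingers measure 117 mm over their backs; the gripper's body (75 mm by 190 mm) begins 51 mm behind the grasp point.
Start: joints at [-70.984, 18.392, -4.016, 83.108, 1.295, 78.541, -3.26], TCP at [0.203, 0.617, 0.202] pointing down, gripper open.
Joint ranges: [-163.93, 163.93], [-17.29, 119.83], [-79.2, 71.16], [3.27, 140.29], [-89.18, 269.18], [5.43, 117.66], [-154.24, 154.24]. Speed limits (degrees/s): [147.25, 147.25, 180, 180, 180, 180, 180].

### API

Orientations are given as [roll, pitch, yaw] about the fixed x, y, z axes, in that order (R = Rz(yaw) Ry(pitch) Rx(roll)).
In Python, from cell import env gives the robot as it stands.
- The arm moves only by the tool send_rows, never from a script. Its argument "plan" is a list of rows, each a list of 7 numbers: the finger opening in mm, from 0 to 87, then the shift along the tool's x, y, z in mm, then the turn, a rotation vector about the tool's x, y, z in rad. A call has 1 to 12 rows; each row shifts and turns the commanded pose from where the row before left it, along the tool's axes as they then stand; what a row does not reach is not made up. A row lasts 1/10 s, in which the tool goes at most 50 mm and 8.59 degrees, less where a joint would pass 70% of its speed; a pose out of reach is approached as far as the arm can. A call is refused whole if a number of a shift passes 50 or a number of a turn 0.15, either way. A call with a gripper value outside its range is refused whole. The fingers move at their own pace and stop on an object; "grip_force" is the grip in N (left out, the last holds). Time passes only in rows, so rows that do not move let the fingers close. It gives the time, the measured TCP pose, the force and the opening at its end, in the units of the state.
- env.get_obs(): the state, without advancing time (a new reading comes with each control period).
- env.read_camera(name): name is "side" or "top" or "wrist"; returns the picture (480x640x3 uint8, red, green, blue); there is no depth.
- env.get_calibration(name): a dict with "fx", "fy", "cx", "cy" (pixels), "extrinsics" (4x4, takes a point from camera to world coordinates). Camera axes: x right, y down, z forward; pixel columns grow to the right and rows downward; lengths in m; the calibration is good to about 2 mm. The wrist camera is an equidistant fisheye: a pixel r from the principal point sees the ray r / f radians off the axis. A picture is of the moment at which its call begins: read the wrist's pose just before it. get_calibration takes no time and is no camera call; for the wrist camera it gives the pose at the moment of the call.
- env.sign_off(): hands the job in, once; it reports no verdict.
Trained networks look in the newest picture that a camera, given by its name, has taken for a name from the list of things; names that differ only in an ending like _2 or _b are one class to them, and where a whole thing is asked for, a point or a joint stands for the part that bears it (a point fixed in the world has none). Each returns a list of dicts, best first, with "confidence" (0 to 1); they miss things now and then, are a little off and sometimes report something else, mostly with a low value. They report only what shows in the picture. A call takes as long as a camera call. They do not tell look-alikes from the thing itself.
- env.regions_of(camera, query): "region" (480x640 bool, what is visible of it) and "rect" ([left, top, right, bottom] in pixels, round what is visible of it).
The state is a dict: "time_s": time; "qpos": joint angles; "joint_velocities": joint speeds; "effort": joint torques, N m; "tool_pos": TCP position; "tool_rot": TCP orientation; "force": force on the tool from outside, world axes, zero at the start; "wrist_torque": the same for the moment, N m; "grip_width": finger opening in m.
Only numpy, scipy, OpenCV 4.12 (cv2) and the standard library are available. Lean on these libraries where they do the work, as an engineer would, in place of code of your own. Each camera call takes 0.05 s, during which the arm holds its last target. There are 200 camera calls.

### The job

We are making a little slatted riser for the Morse key. Lay the two loose slats crosswise on top of the fixed first layer in the jig, one in line with each blue mark and clear of the fence and the orange pad, and let go of them; then take the red knob and swing the ratchet lever exactly four clicks from its rest position, never on past the fourth, so that the pad squares both slats against the fence. The lever springs back if it is let go, so finish while still gripping the knob, holding the lever still on its fourth click, and leave the Morse key, mouse and power supply where they are.

Things in the scene. Friction and masses are not known exactly. Their poses are not given: they have to be found in the camera images.
- jig: Fixed plywood squaring jig, 200 (its x) x 335 (its y) x 18 mm, place and yaw vary. Origin on the table under the middle of the slat stack; board spans its y -245 to +90. First layer: two brown slats along x (110 x 22 x 18 mm, fixed) at y -35 and +35, top at z 36 mm. Blue carriage behind the pad, top z 58 mm; black pawl box at x 63 to 97, y -190, top z 44 mm.
- fence (a point): Middle of the inner face of the aluminium fence (jig y +55 mm), 40 mm above the table. Fence 150 mm wide along jig x, 14 thick, top 62 mm above the table, with blue marks on top at jig x -35 and +35. While the lever rests, the orange pad's face is 140 mm away (jig y -85), so a 110 mm slat laid along jig y has 30 mm of play.
- place_near (a point): On top of the first layer (36 mm above the table), in line with the blue mark nearer the robot (jig x -35, y 0): where the underside centre of one slat finally is once it touches the fence. Axes as the jig; the slat lies along y. Lay it about 15 mm short (towards -y) to be midway between pad and fence.
- place_far (a point): The same for the other blue mark (jig x +35, y 0), 70 mm from place_near.
- slat_a_center (a point): Centre of a loose pale wooden slat, 110 (its x) x 22 (y) x 18 mm (z), about 28 g, lying flat on the table left of the jig. The slats are alike; either may go on either mark.
- slat_b_center (a point): Centre of the other loose slat, same size.
- slat_a: The first slat itself; origin at the centre of its underside.
- slat_b: The second slat itself; origin at the centre of its underside.
- pad: Orange pad, 120 wide (jig x) x 10 x 18 mm high, origin at its centre, 47 mm above the table. It moves towards the fence (jig +y) 35 mm per rad of lever, on a spring (about 1 N per mm), and just reaches slats that touch the fence between clicks 3 and 4.
- lever_pivot (a point): On the vertical axis of the lever (jig x 0, y -190 mm), 40 mm above the table.
- knob: Upright red cylindrical knob at the lever's end, 20 mm diameter, from 46 to 110 mm above the table; origin on its axis 80 mm above the table, 100 mm from the pivot. It spins freely on its own pin. At rest it lies at jig (-71, -261); it swings clockwise seen from above, towards the fence side (at four clicks it is at jig (-97, -164)).
- lever (a joint): Lever angle in rad: 0 at rest, growing clockwise from above. A click every 15 degrees (0.262): fourth at 1.047, crest before the fifth at 1.178, end stop at six clicks. A spring returns it to 0 from any click when let go. Clicks are felt at the knob as a force rising to some 7 to 9 N just past each click, dropping to 4 or 5 N over the crest; some 7 N holds it on the fourth.
- key: Morse key, black base 75 x 110 mm, brass bar and red knob, 61 mm high; leave alone. Origin under its centre.
- mouse: Black computer mouse, 100 x 60 x 38 mm; leave alone. Origin under its centre.
- psu: Black power supply, 85 x 65 x 50 mm; leave alone. Origin under its centre.
There are look-alikes about, which are no part of the job. Leave any green look-alike of the slat_a alone. Leave any yellow look-alike of the slat_b alone.

How it is judged (in metres and radians):
On the way, in this order (a step that is already met when the one before it is completed fails the run):
1. both slats lie crosswise on the first layer, one in line with each blue mark, let go, with the lever still at rest (((x of slat_a_center in the frame of jig between -0.048 and -0.022 m and y of slat_a_center in the frame of jig between -0.032 and 0.003 m and z of slat_a_center in the frame of jig between 0.04 and 0.05 m and angle between the x axis of each of slat_a_center, slat_b_center and the y axis of jig, either way round below 0.15 rad and x of slat_b_center in the frame of jig between 0.022 and 0.048 m and y of slat_b_center in the frame of jig between -0.032 and 0.003 m and z of slat_b_center in the frame of jig between 0.04 and 0.05 m) or (x of slat_b_center in the frame of jig between -0.048 and -0.022 m and y of slat_b_center in the frame of jig between -0.032 and 0.003 m and z of slat_b_center in the frame of jig between 0.04 and 0.05 m and angle between the x axis of each of slat_b_center, slat_a_center and the y axis of jig, either way round below 0.15 rad and x of slat_a_center in the frame of jig between 0.022 and 0.048 m and y of slat_a_center in the frame of jig between -0.032 and 0.003 m and z of slat_a_center in the frame of jig between 0.04 and 0.05 m)) and value of joint lever below 0.1 rad and contact force between the fingers and slat_a below 0.1 N and contact force between the fingers and slat_b below 0.1 N and linear speed of each of slat_a, slat_b below 0.02 m/s), for 0.2 s.
2. the lever has been swung by the knob over the first click (value of joint lever between 0.2 and 0.95 rad and contact force between the fingers and knob above 0.5 N), for 0.05 s.
3. the lever is held on its fourth click by the knob (value of joint lever between 0.955 and 1.14 rad and contact force between the fingers and knob above 1 N), for 0.3 s.
At the end, for the whole second after the job is handed in: Fingers grip the knob (>1 N), lever still on click four (0.955 to 1.14 rad); both slats on the first layer, within 13 mm of their marks' lines, 0.15 rad of square, 3.5 mm of touching the fence, each pressed by the pad (>0.5 N), still, untouched by the fingers; bystanders within 20 mm (all of step 3 and ((x of slat_a_center in the frame of jig between -0.048 and -0.022 m and y of slat_a_center in the frame of jig between -0.0035 and 0.0035 m and z of slat_a_center in the frame of jig between 0.04 and 0.05 m and angle between the x axis of each of slat_a_center, slat_b_center and the y axis of jig, either way round below 0.15 rad and x of slat_b_center in the frame of jig between 0.022 and 0.048 m and y of slat_b_center in the frame of jig between -0.0035 and 0.0035 m and z of slat_b_center in the frame of jig between 0.04 and 0.05 m) or (x of slat_b_center in the frame of jig between -0.048 and -0.022 m and y of slat_b_center in the frame of jig between -0.0035 and 0.0035 m and z of slat_b_center in the frame of jig between 0.04 and 0.05 m and angle between the x axis of each of slat_b_center, slat_a_center and the y axis of jig, either way round below 0.15 rad and x of slat_a_center in the frame of jig between 0.022 and 0.048 m and y of slat_a_center in the frame of jig between -0.0035 and 0.0035 m and z of slat_a_center in the frame of jig between 0.04 and 0.05 m)) and velocity of joint lever between -0.1 and 0.1 rad/s and contact force between the fingers and slat_a below 0.1 N and contact force between the fingers and slat_b below 0.1 N and linear speed of each of slat_a, slat_b below 0.02 m/s and contact force between pad and slat_a above 0.5 N and contact force between pad and slat_b above 0.5 N); the arm keeps its last pose, push and grip.
It fails at once if the lever goes on past the fourth click (value of joint lever above 1.2 rad).
It fails at once if the Morse key is disturbed (moved over 20 mm) (distance of key from where it was at the start of the episode above 0.02 m).
It fails at once if the mouse is disturbed (moved over 20 mm) (distance of mouse from where it was at the start of the episode above 0.02 m).
It fails at once if the power supply is disturbed (moved over 20 mm) (distance of psu from where it was at the start of the episode above 0.02 m).
It also fails if it takes over 66 s, if anything falls off the work surface, if the arm or the gripper's body presses on something with over 40 N, if the wrist force passes 120 N, or if a joint passes its speed limit or range.

## Working session

There is one attempt and no reset: what is moved stays moved. The work goes in short steps, Python scripts to look and compute and a tool call to move; the robot and the scene stay as the last step left them, time stands still between calls to the robot, and variables do not carry over. Pictures are saved under pics/ and viewed, about 8 in all and at most 12, crops included, and the job is handed in when it is done.

Besides the shell and the picture viewer there is one more tool, called after "Call:" as name([rows], argument=value, ...), one row to a line, values as JSON. send_rows: Moves the arm, as the interface text tells. Its arguments: {"type":"object","properties":{"plan":{"type":"array"},"grip_force":{"type":"number"}},"required":["plan"]}

```bash
ls; mkdir -p pics
python3 - <<'E'
from cell import env
import cv2,numpy as np
o=env.get_obs();print({k:np.round(v,3) for k,v in o.items()},env.grip_point_offset)
for c in ("top","side"):
    im=env.read_camera(c);cv2.imwrite(f"pics/{c}0.png",im[:,:,::-1])
    K=env.get_calibration(c);print(c,K['fx'],K['cx'],K['cy'],np.round(K['extrinsics'],3).tolist())
E
```

```text
pics
{'time_s': np.float64(0.0), 'qpos': array([-70.985,  18.439,  -4.014,  83.174,   1.294,  78.539,  -3.259]), 'joint_velocities': array([-0.004,  0.02 , -0.049,  0.049,  0.04 ,  0.017, -0.023]), 'effort': array([-0.0000e+00, -4.9130e+01, -4.0400e-01, -3.1252e+01, -6.4000e-02,
        4.4000e-02,  0.0000e+00]), 'tool_pos': array([0.203, 0.617, 0.201]), 'tool_rot': array([-1.79893e+02,  5.00000e-03,  1.61793e+02]), 'force': array([-0.352, -0.145,  0.332]), 'wrist_torque': array([ 0.01 ,  0.072, -0.019]), 'grip_width': np.float64(0.087)} 0.0187
top 553.9646280575968 319.45663125727714 236.79215009672933 [[0.022, -0.996, 0.091, 0.461], [-1.0, -0.02, 0.017, -0.032], [-0.015, -0.091, -0.996, 1.412], [0.0, 0.0, 0.0, 1.0]]
side 604.2039238568335 322.32535255201725 244.30081939711383 [[0.924, -0.208, 0.321, 0.214], [-0.382, -0.487, 0.785, -0.971], [-0.008, -0.848, -0.529, 0.699], [0.0, 0.0, 0.0, 1.0]]
```

View pics/top0.png

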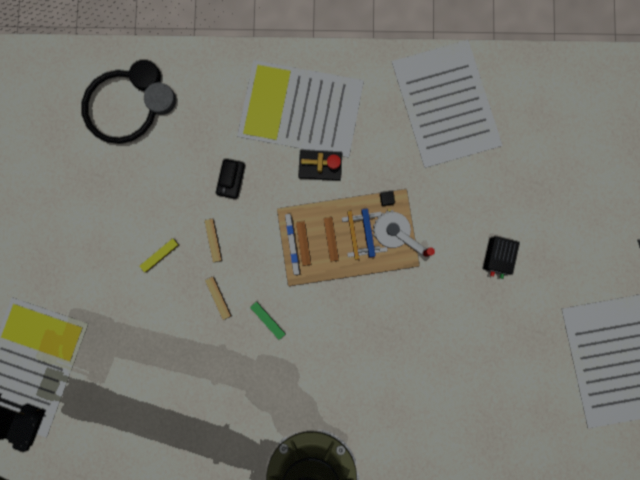

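View pics/side0.png

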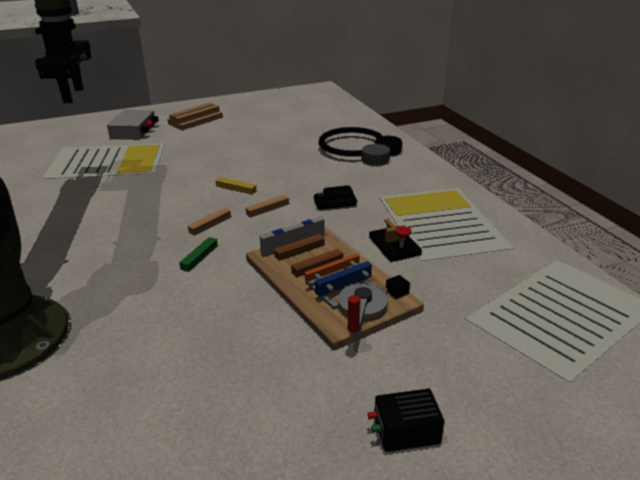

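```bash
cat > h.py <<'E'
from cell import env
import cv2,numpy as np
def ray(c,uv,z,K=None):
    "pixels -> world points on plane z"
    K=K or env.get_calibration(c);E=np.array(K['extrinsics']);uv=np.atleast_2d(uv).astype(float)
    d=np.c_[(uv[:,0]-K['cx'])/K['fx'],(uv[:,1]-K['cy'])/K['fy'],np.ones(len(uv))]
    if c=='wrist':
        r=np.linalg.norm(d[:,:2],axis=1);s=np.where(r>0,np.sin(r)/np.maximum(r,1e-9),1)
        d=np.c_[d[:,0]*s,d[:,1]*s,np.cos(r)]
    d=d@E[:3,:3].T;t=(z-E[2,3])/d[:,2];return E[:3,3]+d*t[:,None]
def proj(c,P,K=None):
    K=K or env.get_calibration(c);E=np.array(K['extrinsics']);q=(np.atleast_2d(P)-E[:3,3])@E[:3,:3]
    if c=='wrist':
        n=np.linalg.norm(q[:,:2],axis=1);th=np.arctan2(n,q[:,2]);a=q[:,:2]/n[:,None]*th[:,None]
    else:a=q[:,:2]/q[:,2:]
    return a*[K['fx'],K['fy']]+[K['cx'],K['cy']]
def rect(c,mask,z,K=None):
    cs,_=cv2.findContours(mask.astype(np.uint8),cv2.RETR_EXTERNAL,cv2.CHAIN_APPROX_NONE)
    p=max(cs,key=cv2.contourArea)[:,0,:];w=ray(c,p,z,K)[:,:2]
    (x,y),(a,b),t=cv2.minAreaRect((w*1000).astype(np.float32))
    if a<b:a,b,t=b,a,t+90
    return np.round([x,y,a,b,(t+90)%180-90],1)   # mm, long-axis yaw deg
E
python3 - <<'E'
from h import *
for q,z in (("slat_a",.018),("jig",.018),("knob",.11),("pad",.056),("fence",.062)):
    try:
        for r in env.regions_of("top",q)[:5]:
            print(q,round(r['confidence'],2),np.round(r['rect']),rect("top",r['region'],z))
    except Exception as e: print(q,e)
im=cv2.imread("pics/top0.png")
c=cv2.resize(im[180:350,130:450],None,fx=2.5,fy=2.5,interpolation=cv2.INTER_CUBIC);cv2.imwrite("pics/crop1.png",cv2.convertScaleAbs(c,alpha=1.6))
E
```

```text
slat_a 0.92 [140. 239. 176. 272.] [535.1 397.6 111.7  26.7 -48.5]
slat_a 0.56 [204. 274. 231. 318.] [431.7 243.9 110.5  26.9  26.6]
jig 0.82 [279. 188. 434. 286.] [594.6 -99.2 378.3 201.  -80. ]
knob 0.69 [375. 210. 435. 255.] [ 595.5 -212.1  152.8   86.4   76.7]
knob 0.47 [422. 248. 436. 256.] [ 552.1 -266.4   25.9   18.8  -88.8]
pad 0.58 [348. 211. 376. 260.] [ 593.2 -101.5  115.3   33.9    8.1]
fence 0.76 [277. 188. 437. 289.] [589.8 -96.4 368.2 196.9 -80.1]
```

View pics/crop1.png

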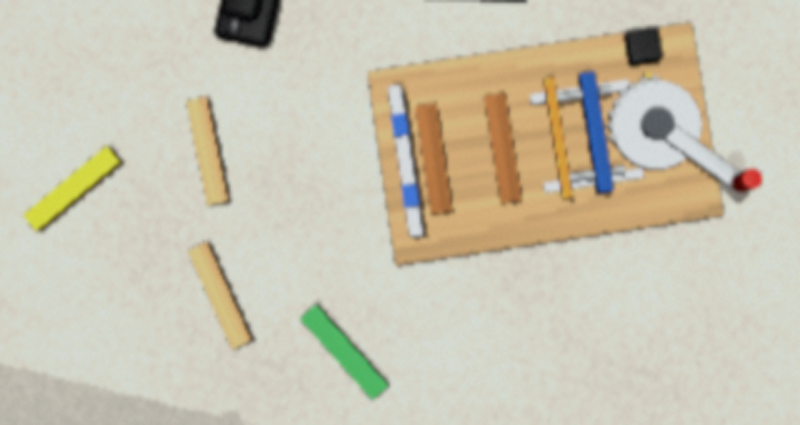

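Run:
```python
from h import *
from scipy.optimize import least_squares
C=np.array([(369,71),(398,265),(722,215),(690,23),(400,125),(410,195),(751,179),(643,44),(434,158),(503,148)])
J=np.array([(100,90,18),(-100,90,18),(-100,-245,18),(100,-245,18),(35,62,62),(-35,62,62),(-71,-261,110),(80,-190,44),(0,35,36),(0,-35,36)])/1e3
uv=(C+.5)/2.5-.5+[130,180]
K=env.get_calibration("top")
W=np.array([ray("top",uv[i],J[i,2],K)[0] for i in range(len(J))])
def T(p,J):
    c,s=np.cos(p[2]),np.sin(p[2]);return np.c_[p[0]+c*J[:,0]-s*J[:,1],p[1]+s*J[:,0]+c*J[:,1]]
f=least_squares(lambda p:(T(p,J)-W[:,:2]).ravel(),[.6,-.02,0],loss='soft_l1',f_scale=.003)
print("jig",f.x,np.degrees(f.x[2]));print(np.round((T(f.x,J)-W[:,:2])*1000,1).tolist())
N=np.array([(-35,0),(35,0),(-35,-15),(35,-15),(-71,-261),(0,-190)])/1e3
print(np.round(T(f.x,N)*1000,1).tolist())
im=cv2.imread("pics/top0.png");hsv=cv2.cvtColor(im,cv2.COLOR_BGR2HSV)
for n,(a,b,c,d) in dict(up=(195,215,228,268),dn=(200,272,236,324)).items():
    m=np.zeros(im.shape[:2],bool);m[b:d,a:c]=hsv[b:d,a:c,1]>70
    print(n,m.sum(),rect("top",m,.018,K))
```

```text
jig [ 0.57687524 -0.00223818  0.17223068] 9.868091118763036
[[0.2, 3.0], [-1.1, 3.5], [-0.7, -2.6], [2.0, -1.9], [0.0, 0.4], [-0.4, 0.0], [0.2, -1.4], [-0.3, -1.2], [-0.1, 0.8], [0.5, 0.4]]
[[542.4, -8.2], [611.4, 3.8], [545.0, -23.0], [613.9, -11.0], [551.7, -271.5], [609.4, -189.4]]
up 377 [575.4 261.8 108.5  22.7  14.1]
dn 389 [430.5 243.7 108.3  22.5  26.2]
```

```bash
cat >> h.py <<'E'
from scipy.spatial.transform import Rotation as R
def go(x,y,z,psi):
    "turn (tool rotvec, rad) to do first, then shift in the new tool axes (mm)"
    o=env.get_obs();A=R.from_euler('xyz',o['tool_rot'],degrees=True);B=R.from_euler('xyz',[180,0,psi],degrees=True)
    print("t",round(o['time_s'],2),"pos",np.round(o['tool_pos'],4),"rot",np.round(o['tool_rot'],2),"F",np.round(o['force'],1),"w",round(o['grip_width'],4),"q7",round(o['qpos'][6],1))
    print("turn",np.round((A.inv()*B).as_rotvec(),3),"shift",np.round(B.inv().apply(np.array([x,y,z])-o['tool_pos'])*1000,1))
E
python3 -c "
from h import *
go(.4305,.2437,.15,206.2)"
```

```text
t 0.35 pos [0.2031 0.6173 0.2022] rot [-179.98    0.    161.79] F [ 0.9 -0.6 -0.1] w 0.0874 q7 -3.3
turn [-0.    -0.    -0.775] shift [ -39.1 -435.6   52.2]
```

Call:
send_rows([
  [70,0,0,0,0,0,-0.13],
  [70,0,0,0,0,0,-0.13],
  [70,0,0,0,0,0,-0.13],
  [70,0,0,0,0,0,-0.13],
  [70,0,0,0,0,0,-0.13],
  [70,0,0,0,0,0,-0.125],
])

```text
time_s: 0.95
tool_pos: [0.2031, 0.6174, 0.2024]
tool_rot: [-180.0, 0.0, -153.5]
force: [-0.0, 0.6, 0.3]
grip_width: 0.0705
```

Call:
send_rows([
  [70,-4,-40,3,0,0,0],
  [70,-4,-40,5,0,0,0],
  [70,-4,-40,5,0,0,0],
  [70,-4,-40,5,0,0,0],
  [70,-4,-40,5,0,0,0],
  [70,-4,-40,5,0,0,0],
  [70,-4,-40,5,0,0,0],
  [70,-4,-40,5,0,0,0],
  [70,-4,-40,5,0,0,0],
  [70,-3,-40,5,0,0,0],
  [70,0,-36,4,0,0,0],
  [70,0,0,0,0,0,0],
])

```text
time_s: 2.15
tool_pos: [0.4331, 0.2375, 0.1501]
tool_rot: [-179.9, -0.0, -154.3]
force: [0.8, 0.2, -0.5]
grip_width: 0.0701
```

Run:
```python
from h import *
go(.4305,.2437,.004,206.2)
K=env.get_calibration("wrist");im=env.read_camera("wrist")[:,:,::-1].copy();print({k:K[k] for k in('fx','fy','cx','cy')},np.round(K['extrinsics'],3).tolist())
cv2.imwrite("pics/w1raw.png",im)
def box(x,y,yaw,z,L=.055,W=.011):
    a=np.radians(yaw);u=np.array([np.cos(a),np.sin(a)]);v=np.array([-u[1],u[0]])
    return [np.r_[np.array([x,y])+sx*L*u+sy*W*v,z] for sx,sy in((1,1),(1,-1),(-1,-1),(-1,1))]
for b in (box(.4305,.2437,26.2,.018),box(.5754,.2618,14.1,.018)):
    cv2.polylines(im,[np.int32(np.round(proj("wrist",b,K)))],True,(255,0,255),1)
cv2.imwrite("pics/w1.png",im)
```

```text
t 2.15 pos [0.4331 0.2375 0.1501] rot [-1.7986e+02 -3.0000e-02 -1.5432e+02] F [ 0.8  0.2 -0.5] w 0.0701 q7 83.9
turn [-0.002 -0.001 -0.009] shift [ -0.4   6.7 146.1]
{'fx': 371.64829954431775, 'fy': 371.64829954431775, 'cx': 319.51982347342124, 'cy': 239.24208625539652} [[-0.434, 0.867, 0.245, 0.366], [0.901, 0.418, 0.116, 0.206], [-0.002, 0.271, -0.963, 0.333], [0.0, 0.0, 0.0, 1.0]]
```

View pics/w1.png

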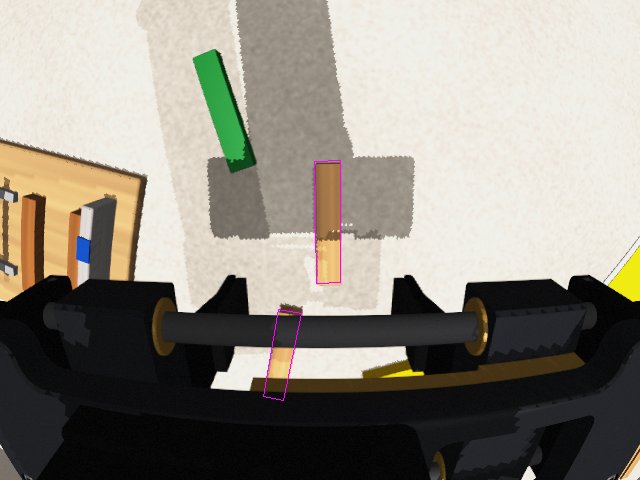

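Wrist picture: the predicted outline matches pale slat (328,222) to a pixel or two; green look-alike is at (224,110), the second pale slat at (285,350). Descending.

Call:
send_rows([
  [60,0,6.5,25,0,0,-0.009],
  [60,0,0,40,0,0,0],
  [60,0,0,40,0,0,0],
  [60,0,0,25,0,0,0],
  [60,0,0,15,0,0,0],
  [60,0,0,0,0,0,0],
], grip_force=15)

```text
time_s: 2.8
tool_pos: [0.4253, 0.2495, 0.0033]
tool_rot: [-180.0, -0.3, -153.2]
force: [-0.0, -1.2, -0.2]
grip_width: 0.0605
```

```bash
python3 -c "
from h import *
go(.4305,.2437,.005,206.2)"
```

```text
t 2.8 pos [0.4253 0.2495 0.0033] rot [-180.     -0.26 -153.17] F [-0.  -1.2 -0.2] w 0.0605 q7 84.8
turn [-0.    -0.005  0.011] shift [-2.1 -7.5 -1.7]
```

Call:
send_rows([
  [60,-1,-6.5,-1.5,0,0,0.011],
  [60,0,0,0,0,0,0],
  [60,0,0,0,0,0,0],
  [60,0,0,0,0,0,0],
])

```text
time_s: 3.2
tool_pos: [0.4322, 0.2444, 0.0079]
tool_rot: [180.0, 0.1, -153.9]
force: [-0.2, 0.1, 0.2]
grip_width: 0.0599
```

```bash
python3 -c "
from h import *
go(.4305,.2437,.005,206.2)"
```

```text
t 3.2 pos [0.4322 0.2444 0.0079] rot [ 1.7997e+02  1.0000e-01 -1.5392e+02] F [-0.2  0.1  0.2] w 0.0599 q7 85.0
turn [ 0.     0.002 -0.002] shift [1.8 0.1 2.9]
```

Aligned; close, lift, and turn.

Call:
send_rows([
  [20,0,0,3,0,0,0],
  [15,0,0,0,0,0,0],
  [10,0,0,0,0,0,0],
  [10,0,0,0,0,0,0],
  [10,0,0,0,0,0,0],
  [10,0,0,0,0,0,0],
  [10,0,0,0,0,0,0],
  [10,0,0,-20,0,0,0],
  [10,0,0,-40,0,0,0],
  [10,0,0,-40,0,0,0],
  [10,0,0,-20,0,0,0],
  [10,0,0,0,0,0,0],
])

```text
time_s: 4.4
tool_pos: [0.4338, 0.2454, 0.1276]
tool_rot: [179.9, 0.4, -153.9]
force: [-0.1, -0.0, 0.1]
grip_width: 0.0098
```

Call:
send_rows([
  [10,0,0,0,0,0,0.145],
  [10,0,0,0,0,0,0.145],
  [10,0,0,0,0,0,0.145],
  [10,0,0,0,0,0,0.145],
  [10,0,0,0,0,0,0.145],
  [10,0,0,0,0,0,0.145],
  [10,0,0,0,0,0,0.145],
  [10,0,0,0,0,0,0.145],
  [10,0,0,0,0,0,0.145],
  [10,0,0,0,0,0,0.145],
  [10,0,0,0,0,0,0.145],
  [10,0,0,0,0,0,0.145],
])

```text
time_s: 5.6
tool_pos: [0.4307, 0.2434, 0.1225]
tool_rot: [-179.9, 0.0, 106.1]
force: [-0.4, -0.9, 0.4]
grip_width: 0.0103
```

Call:
send_rows([
  [10,0,0,0,0,0,0.115],
  [10,0,0,0,0,0,0],
  [10,0,0,0,0,0,0],
])

```text
time_s: 5.9
tool_pos: [0.431, 0.2436, 0.123]
tool_rot: [-179.9, 0.0, 100.0]
force: [0.6, -0.2, -0.7]
grip_width: 0.0102
```

```bash
python3 -c "
from h import *
go(.545,-.023,.125,99.9)"
```

```text
t 5.9 pos [0.431  0.2436 0.123 ] rot [-1.7992e+02  4.0000e-02  9.9960e+01] F [ 0.6 -0.2 -0.7] w 0.0102 q7 -22.1
turn [-0.001  0.001  0.001] shift [-282.2   66.4   -2. ]
```

Width 10 mm means the slat is not held; look.

Run:
```python
from h import *
a=env.read_camera("wrist")[:,:,::-1];b=env.read_camera("top")[:,:,::-1]
cv2.imwrite("pics/m1.png",np.hstack([cv2.resize(a,(480,360)),cv2.resize(b[200:340,130:250],(309,360))]))
```

```text
(no output)
```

View pics/m1.png

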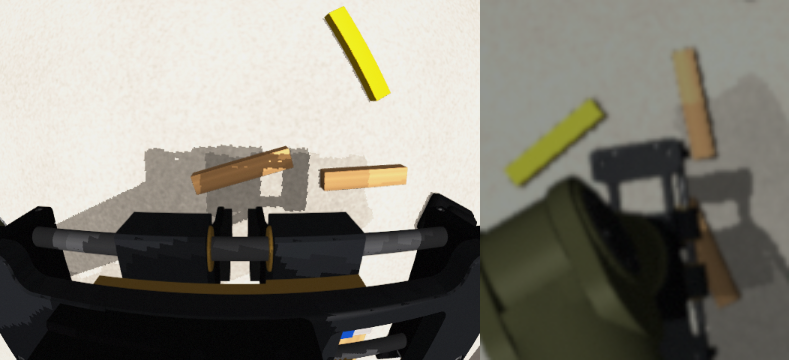

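Call:
send_rows([
  [40,0,0,0,0,0,0.143],
  [40,0,0,0,0,0,0.143],
  [40,0,0,0,0,0,0.143],
  [40,0,0,0,0,0,0.143],
  [40,0,0,0,0,0,0.143],
  [40,0,0,0,0,0,0.143],
  [40,0,0,0,0,0,0.143],
  [40,0,0,0,0,0,0.143],
  [40,0,0,0,0,0,0.143],
  [40,0,0,0,0,0,0],
  [40,0,0,0,0,0,0],
  [40,0,0,0,0,0,0],
])

```text
time_s: 7.2
tool_pos: [0.4315, 0.2439, 0.1239]
tool_rot: [-180.0, -0.0, 26.2]
force: [0.3, 1.0, 0.8]
grip_width: 0.04
```

```bash
cat >> h.py <<'E'
def box(x,y,yaw,z,L=.055,W=.011):
    a=np.radians(yaw);u=np.array([np.cos(a),np.sin(a)]);v=np.array([-u[1],u[0]])
    return [np.r_[np.array([x,y])+sx*L*u+sy*W*v,z] for sx,sy in((1,1),(1,-1),(-1,-1),(-1,1))]
def over(boxes,name,crop=None):
    K=env.get_calibration("wrist");im=env.read_camera("wrist")[:,:,::-1].copy()
    for b in boxes: cv2.polylines(im,[np.int32(np.round(proj("wrist",b,K)))],True,(255,0,255),1)
    cv2.imwrite(name,im if crop is None else im[crop])
E
python3 - <<'E'
from h import *
go(.4305,.2437,.005,26.2)
over([box(.4305,.2437,26.2,.018),box(.5754,.2618,14.1,.018)],"pics/w2.png")
E
```

```text
t 7.2 pos [0.4315 0.2439 0.1239] rot [-180.     -0.     26.22] F [0.3 1.  0.8] w 0.04 q7 -95.8
turn [-0. -0.  0.] shift [ -1.   -0.2 118.9]
```

View pics/w2.png

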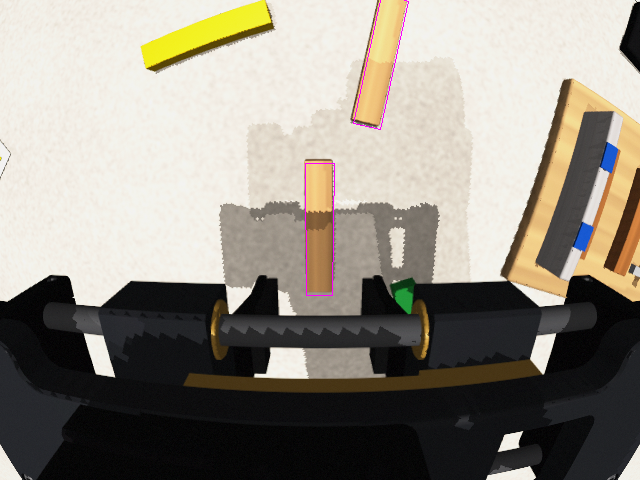

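The slat (318,228) is unmoved, exactly on the outline: the fingers simply closed too late. Descend at 40 mm, close, and check the width before lifting.

Call:
send_rows([
  [40,-1,0,30,0,0,0],
  [40,0,0,40,0,0,0],
  [40,0,0,34,0,0,0],
  [40,0,0,15,0,0,0],
  [40,0,0,0,0,0,0],
  [40,0,0,0,0,0,0],
  [10,0,0,0,0,0,0],
  [10,0,0,0,0,0,0],
  [10,0,0,0,0,0,0],
  [10,0,0,0,0,0,0],
  [10,0,0,0,0,0,0],
  [10,0,0,0,0,0,0],
])

```text
time_s: 8.45
tool_pos: [0.4307, 0.2436, 0.0051]
tool_rot: [-180.0, -0.0, 26.1]
force: [-0.3, 0.4, 0.4]
grip_width: 0.0109
```

Call:
send_rows([
  [10,0,0,0,0,0,0],
  [10,0,0,0,0,0,0],
  [10,0,0,0,0,0,0],
  [10,0,0,0,0,0,0],
])

```text
time_s: 8.85
tool_pos: [0.4307, 0.2435, 0.0049]
tool_rot: [180.0, -0.0, 26.1]
force: [-0.2, 0.2, 0.2]
grip_width: 0.01
```

Run:
```python
from h import *
over([box(.4305,.2437,26.2,.018)],"pics/w3.png",np.s_[100:400,120:520])
b=env.read_camera("side");cv2.imwrite("pics/s3.png",cv2.resize(b[170:270,150:310,::-1],None,fx=3,fy=3))
im=np.zeros((300,880,3),np.uint8);im[:,:400]=cv2.imread("pics/w3.png");im[:,400:]=cv2.imread("pics/s3.png")[:,:480];cv2.imwrite("pics/c3.png",cv2.resize(im,(790,269)))
```

```text
(no output)
```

View pics/c3.png

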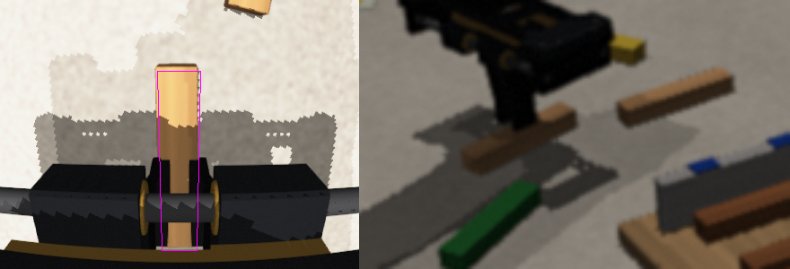

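Run:
```python
from h import *
im=env.read_camera("side")[:,:,::-1].copy();s=8
c=cv2.resize(im[190:250,185:255],None,fx=s,fy=s,interpolation=cv2.INTER_CUBIC);c=cv2.convertScaleAbs(c,alpha=1.8)
P=lambda p:tuple(int(v) for v in (proj("side",p)[0]-[185,190]+.5)*s)
for z,col in((.005,(0,0,255)),(.018,(0,255,255)),(.03,(255,0,255)),(.05,(255,255,255))): cv2.circle(c,P([.4307,.2435,z]),4,col,-1)
for z in(0,.018): cv2.polylines(c,[np.int32([P(b) for b in box(.4305,.2437,26.2,z)])],True,(255,0,255),1)
cv2.imwrite("pics/s4.png",c)
```

```text
(no output)
```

View pics/s4.png

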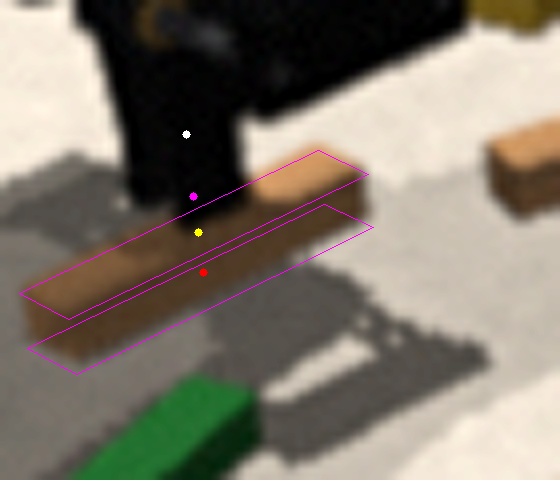

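The side view shows the fingertips ending about 15 mm above the reported TCP (tips near z 0.02, no contact force): the fingers closed above the slat. I'll open and feel further down.

Call:
send_rows([
  [40,0,0,0,0,0,0],
  [40,0,0,0,0,0,0],
  [40,0,0,0,0,0,0],
  [40,0,0,0,0,0,0],
  [40,0,0,0,0,0,0],
  [40,0,0,3,0,0,0],
  [40,0,0,2,0,0,0],
  [40,0,0,2,0,0,0],
  [40,0,0,2,0,0,0],
  [40,0,0,0,0,0,0],
])

```text
time_s: 10.0
tool_pos: [0.4304, 0.2433, -0.0044]
tool_rot: [180.0, 0.0, 26.1]
force: [-0.1, -0.5, -0.1]
grip_width: 0.0399
```

Call:
send_rows([
  [40,0,0,2,0,0,0],
  [40,0,0,1,0,0,0],
  [40,0,0,0,0,0,0],
  [40,0,0,0,0,0,0],
])

```text
time_s: 10.4
tool_pos: [0.4307, 0.2435, -0.007]
tool_rot: [-180.0, -0.0, 26.1]
force: [-0.6, 0.9, -0.9]
grip_width: 0.0401
```

Call:
send_rows([
  [40,0,0,2,0,0,0],
  [40,0,0,1,0,0,0],
  [40,0,0,0,0,0,0],
  [10,0,0,0,0,0,0],
  [10,0,0,0,0,0,0],
  [10,0,0,0,0,0,0],
  [10,0,0,0,0,0,0],
  [10,0,0,0,0,0,0],
  [10,0,0,0,0,0,0],
])

```text
time_s: 11.3
tool_pos: [0.4307, 0.2436, -0.01]
tool_rot: [-180.0, -0.0, 26.1]
force: [-0.6, 0.3, -0.7]
grip_width: 0.0219
```

Held (21.9 mm). Lift and turn to the jig's direction.

Call:
send_rows([
  [10,0,0,-10,0,0,0],
  [10,0,0,-35,0,0,0],
  [10,0,0,-40,0,0,0],
  [10,0,0,-35,0,0,0],
  [10,0,0,0,0,0,-0.143],
  [10,0,0,0,0,0,-0.143],
  [10,0,0,0,0,0,-0.143],
  [10,0,0,0,0,0,-0.143],
  [10,0,0,0,0,0,-0.143],
  [10,0,0,0,0,0,-0.143],
  [10,0,0,0,0,0,-0.143],
  [10,0,0,0,0,0,-0.143],
])

```text
time_s: 12.5
tool_pos: [0.4307, 0.2434, 0.1107]
tool_rot: [180.0, -0.0, 91.9]
force: [-0.3, -0.1, -0.5]
grip_width: 0.0216
```

Call:
send_rows([
  [10,0,0,0,0,0,-0.143],
  [10,0,0,0,0,0,0],
  [10,0,0,0,0,0,0],
  [10,0,0,0,0,0,0],
])

```text
time_s: 12.9
tool_pos: [0.4307, 0.2435, 0.1102]
tool_rot: [180.0, -0.0, 99.7]
force: [-0.2, -0.4, -0.8]
grip_width: 0.0222
```

```bash
python3 -c "
from h import *
go(.545,-.023,.110,99.9)"
```

```text
t 12.9 pos [0.4307 0.2435 0.1102] rot [ 1.7998e+02 -1.0000e-02  9.9660e+01] F [-0.2 -0.4 -0.8] w 0.0222 q7 -22.3
turn [ 0.    -0.    -0.004] shift [-2.822e+02  6.680e+01  2.000e-01]
```

Call:
send_rows([
  [10,-20,5,0,0,0,-0.004],
  [10,-30,8,0,0,0,0],
  [10,-35,8,0,0,0,0],
  [10,-35,8,0,0,0,0],
  [10,-35,8,0,0,0,0],
  [10,-35,8,0,0,0,0],
  [10,-35,8,0,0,0,0],
  [10,-30,8,0,0,0,0],
  [10,-27,6,0,0,0,0],
  [10,0,0,0,0,0,0],
  [10,0,0,0,0,0,0],
  [10,0,0,0,0,0,0],
])

```text
time_s: 14.1
tool_pos: [0.5453, -0.0211, 0.1098]
tool_rot: [-180.0, -0.1, 100.1]
force: [-0.6, 0.9, -0.2]
grip_width: 0.0216
```

Run:
```python
from h import *
go(.545,-.023,.028,99.87)
over([box(.545,-.023,99.87,.036)],"pics/w5.png")
```

```text
t 14.1 pos [ 0.5453 -0.0211  0.1098] rot [-1.7998e+02 -5.0000e-02  1.0008e+02] F [-0.6  0.9 -0.2] w 0.0216 q7 13.4
turn [-0.    -0.001  0.004] shift [-1.8 -0.6 81.8]
```

View pics/w5.png

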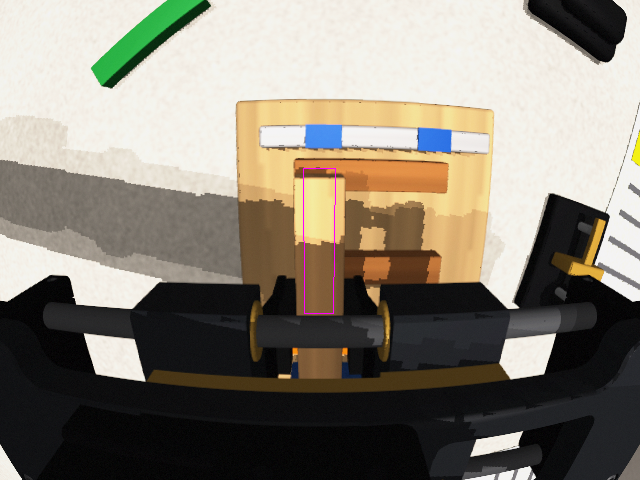

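Wrist view: the slat is held level at (320,240), in line with the near blue mark (323,136), short of the fence, with nothing beneath it but the layer. Lower and let go.

Call:
send_rows([
  [10,-1,0,20,0,0,0.004],
  [10,-1,-0.5,30,0,0,0],
  [10,0,0,20,0,0,0],
  [10,0,0,9,0,0,0],
  [10,0,0,2,0,0,0],
  [10,0,0,1,0,0,0],
  [10,0,0,0.5,0,0,0],
  [10,0,0,0,0,0,0],
  [10,0,0,0,0,0,0],
])

```text
time_s: 15.05
tool_pos: [0.5461, -0.0246, 0.0282]
tool_rot: [179.9, -0.0, 99.8]
force: [-0.3, -1.0, -1.8]
grip_width: 0.0216
```

```bash
python3 -c "
from h import *
go(.545,-.023,.027,99.87)"
```

```text
t 15.05 pos [ 0.5461 -0.0246  0.0282] rot [179.92  -0.    99.8 ] F [-0.3 -1.  -1.8] w 0.0216 q7 15.9
turn [ 0.001 -0.    -0.001] shift [ 1.7 -0.8  1.2]
```

Call:
send_rows([
  [10,0,0,1.5,0,0,0],
  [10,0,0,0,0,0,0],
  [40,0,0,0,0,0,0],
  [40,0,0,0,0,0,0],
  [40,0,0,0,0,0,0],
  [40,0,0,0,0,0,0],
  [40,0,0,-10,0,0,0],
  [40,0,0,-30,0,0,0],
  [40,0,0,-40,0,0,0],
  [40,0,0,-10,0,0,0],
  [40,0,0,0,0,0,0],
  [40,0,0,0,0,0,0],
])

```text
time_s: 16.25
tool_pos: [0.545, -0.0245, 0.1154]
tool_rot: [-180.0, -0.0, 99.8]
force: [-0.5, -0.6, 0.4]
grip_width: 0.0403
```

```bash
python3 -c "
from h import *
go(.5754,.2618,.12,14.1)"
```

```text
t 16.25 pos [ 0.545  -0.0245  0.1154] rot [-1.7996e+02 -2.0000e-02  9.9800e+01] F [-0.5 -0.6  0.4] w 0.0403 q7 13.4
turn [-1.000e-03  0.000e+00  1.496e+00] shift [  99.3 -270.2   -4.6]
```

Call:
send_rows([
  [40,0,0,0,0,0,0.136],
  [40,0,0,0,0,0,0.136],
  [40,0,0,0,0,0,0.136],
  [40,0,0,0,0,0,0.136],
  [40,0,0,0,0,0,0.136],
  [40,0,0,0,0,0,0.136],
  [40,0,0,0,0,0,0.136],
  [40,0,0,0,0,0,0.136],
  [40,0,0,0,0,0,0.136],
  [40,0,0,0,0,0,0.136],
  [40,0,0,0,0,0,0.136],
])

```text
time_s: 17.35
tool_pos: [0.544, -0.0246, 0.1139]
tool_rot: [-180.0, 0.2, 13.8]
force: [-0.0, 0.1, -0.4]
grip_width: 0.0398
```

Call:
send_rows([
  [40,10,-25,-5,0,0,0],
  [40,13,-35,0,0,0,0],
  [40,13,-35,0,0,0,0],
  [40,13,-35,0,0,0,0],
  [40,13,-35,0,0,0,0],
  [40,13,-35,0,0,0,0],
  [40,13,-35,0,0,0,0],
  [40,11,-35,0,0,0,0],
  [40,0,0,0,0,0,0],
  [40,0,0,0,0,0,0],
  [40,0,0,0,0,0,0],
])

```text
time_s: 18.45
tool_pos: [0.5755, 0.2592, 0.1196]
tool_rot: [179.9, 0.1, 14.0]
force: [-0.4, -0.1, 0.0]
grip_width: 0.0406
```

Run:
```python
from h import *
go(.5754,.2618,-.01,14.1)
over([box(.5754,.2618,14.1,.018),box(.545,-.0245,99.87,.054)],"pics/w6.png")
```

```text
t 18.45 pos [0.5755 0.2592 0.1196] rot [1.799e+02 1.300e-01 1.397e+01] F [-0.4 -0.1  0. ] w 0.0406 q7 -96.4
turn [ 0.002  0.002 -0.002] shift [  0.6  -2.5 129.6]
```

View pics/w6.png

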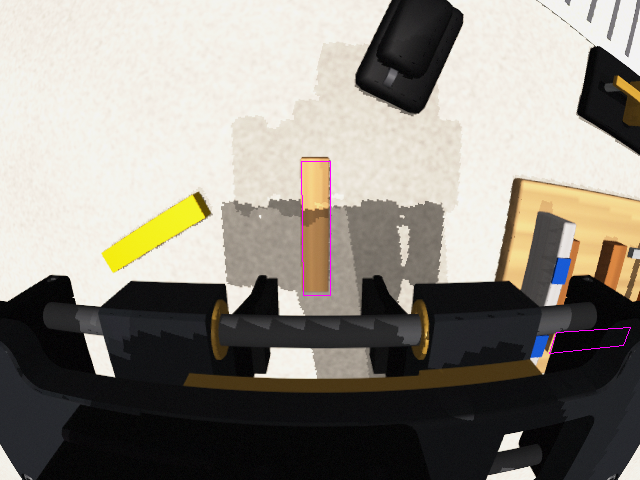

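The outline sits on the pale slat (315,228); mouse (410,50) and yellow stick (157,232) are clear. Descend and grip.

Call:
send_rows([
  [40,0,-1,25,0,0,0],
  [40,0,0,40,0,0,0],
  [40,0,0,35,0,0,0],
  [40,0,0,20,0,0,0],
  [40,0,0,7,0,0,0],
  [40,0,0,2,0,0,0],
  [40,0,0,0,0,0,0],
  [40,0,0,0,0,0,0],
])

```text
time_s: 19.3
tool_pos: [0.5769, 0.2626, -0.0063]
tool_rot: [-180.0, -0.2, 14.1]
force: [0.5, -0.4, 1.3]
grip_width: 0.0402
```

Call:
send_rows([
  [10,0,0,0.5,0,0,0],
  [10,0,0,0,0,0,0],
  [10,0,0,0,0,0,0],
  [10,0,0,0,0,0,0],
  [10,0,0,0,0,0,0],
  [10,0,0,0,0,0,0],
])

```text
time_s: 19.9
tool_pos: [0.5758, 0.2625, -0.0081]
tool_rot: [-180.0, -0.0, 14.1]
force: [-0.1, 0.5, 3.0]
grip_width: 0.0217
```

Call:
send_rows([
  [10,0,0,-10,0,0,0],
  [10,0,0,-35,0,0,0],
  [10,0,0,-40,0,0,0],
  [10,0,0,-35,0,0,0],
  [10,0,0,0,0,0,-0.136],
  [10,0,0,0,0,0,-0.136],
  [10,0,0,0,0,0,-0.136],
  [10,0,0,0,0,0,-0.136],
  [10,0,0,0,0,0,-0.136],
  [10,0,0,0,0,0,-0.136],
  [10,0,0,0,0,0,-0.136],
  [10,0,0,0,0,0,-0.136],
])

```text
time_s: 21.1
tool_pos: [0.5756, 0.2621, 0.1118]
tool_rot: [180.0, 0.0, 76.7]
force: [0.3, 1.1, -1.0]
grip_width: 0.0217
```

Call:
send_rows([
  [10,0,0,0,0,0,-0.136],
  [10,0,0,0,0,0,-0.136],
  [10,0,0,0,0,0,-0.136],
  [10,0,0,0,0,0,0],
  [10,0,0,0,0,0,0],
])

```text
time_s: 21.6
tool_pos: [0.5756, 0.2621, 0.1117]
tool_rot: [180.0, 0.0, 99.6]
force: [-0.4, 0.4, -0.5]
grip_width: 0.0216
```

```bash
python3 -c "
from h import *
go(.6139,-.011,.11,99.87)"
```

```text
t 21.6 pos [0.5756 0.2621 0.1117] rot [179.99   0.    99.6 ] F [-0.4  0.4 -0.5] w 0.0216 q7 -14.5
turn [ 0.     0.    -0.005] shift [-275.7   -9.1    1.7]
```

Call:
send_rows([
  [10,-20,-1,0,0,0,-0.005],
  [10,-30,-1,0,0,0,0],
  [10,-35,-1,0,0,0,0],
  [10,-35,-1,0,0,0,0],
  [10,-35,-1,0,0,0,0],
  [10,-35,-1,0,0,0,0],
  [10,-35,-1,0,0,0,0],
  [10,-30,-1,0,0,0,0],
  [10,-20,-1,0,0,0,0],
  [10,0,0,0,0,0,0],
  [10,0,0,0,0,0,0],
  [10,0,0,0,0,0,0],
])

```text
time_s: 22.8
tool_pos: [0.6147, -0.0078, 0.1114]
tool_rot: [180.0, -0.1, 100.2]
force: [0.7, -0.6, 0.6]
grip_width: 0.0215
```

Call:
send_rows([
  [10,0,0,20,0,0,0],
  [10,0,0,30,0,0,0],
  [10,0,0,20,0,0,0],
  [10,0,0,8,0,0,0],
  [10,0,0,2,0,0,0],
  [10,0,0,1,0,0,0],
  [10,0,0,0,0,0,0],
  [10,0,0,0,0,0,0],
])

```text
time_s: 23.6
tool_pos: [0.6157, -0.0099, 0.0317]
tool_rot: [179.9, 0.0, 100.1]
force: [0.7, 0.1, -0.8]
grip_width: 0.0218
```

```bash
python3 -c "
from h import *
go(.6139,-.011,.0285,99.87)"
```

```text
t 23.6 pos [ 0.6157 -0.0099  0.0317] rot [1.7988e+02 1.0000e-02 1.0009e+02] F [ 0.7  0.1 -0.8] w 0.0218 q7 14.4
turn [0.002 0.    0.004] shift [-0.8 -2.   3.2]
```

Call:
send_rows([
  [10,-1,-1.5,1,0,0,0.003],
  [10,0,0,1,0,0,0],
  [10,0,0,0.7,0,0,0],
  [10,0,0,0,0,0,0],
  [10,0,0,0,0,0,0],
  [10,0,0,0,0,0,0],
])

```text
time_s: 24.2
tool_pos: [0.6135, -0.0114, 0.0279]
tool_rot: [180.0, 0.0, 99.9]
force: [-0.4, -0.7, 0.8]
grip_width: 0.022
```

Call:
send_rows([
  [40,0,0,0,0,0,0],
  [40,0,0,0,0,0,0],
  [40,0,0,0,0,0,0],
  [40,0,0,0,0,0,0],
  [40,0,0,-10,0,0,0],
  [40,0,0,-30,0,0,0],
  [40,0,0,-40,0,0,0],
  [40,0,0,-40,0,0,0],
  [40,0,0,-10,0,0,0],
  [40,0,0,0,0,0,0],
])

```text
time_s: 25.2
tool_pos: [0.6152, -0.0113, 0.1609]
tool_rot: [179.7, 0.0, 99.9]
force: [-0.0, -0.3, -0.2]
grip_width: 0.0399
```

Call:
send_rows([
  [60,0,0,0,0,0,0.143],
  [60,0,0,0,0,0,0.143],
  [60,0,0,0,0,0,0.143],
  [60,0,0,0,0,0,0.143],
  [60,0,0,0,0,0,0.143],
  [60,0,0,0,0,0,0.143],
  [60,0,0,0,0,0,0.143],
  [60,0,0,0,0,0,0.143],
  [60,0,0,0,0,0,0.143],
  [60,0,0,0,0,0,0.143],
  [60,0,0,0,0,0,0.141],
  [60,0,0,0,0,0,0],
])

```text
time_s: 26.4
tool_pos: [0.6123, -0.0113, 0.1559]
tool_rot: [180.0, 0.2, 9.9]
force: [-0.3, 0.2, 0.4]
grip_width: 0.0597
```

```bash
python3 -c "
from h import *
go(.5517,-.2715,.16,9.87)"
```

```text
t 26.4 pos [ 0.6123 -0.0113  0.1559] rot [180.     0.18   9.87] F [-0.3  0.2  0.4] w 0.0597 q7 -74.7
turn [0.    0.003 0.   ] shift [-104.3  246.    -4.1]
```

Call:
send_rows([
  [60,-10,25,-4,0,0,0],
  [60,-14,35,0,0,0,0],
  [60,-16,37,0,0,0,0],
  [60,-16,37,0,0,0,0],
  [60,-16,37,0,0,0,0],
  [60,-14,35,0,0,0,0],
  [60,-12,25,0,0,0,0],
  [60,-6,15,0,0,0,0],
  [60,0,0,0,0,0,0],
  [60,0,0,0,0,0,0],
  [60,0,0,0,0,0,0],
  [60,0,0,0,0,0,0],
])

```text
time_s: 27.6
tool_pos: [0.554, -0.2696, 0.1614]
tool_rot: [-179.9, 0.0, 10.1]
force: [-0.5, 0.0, 1.0]
grip_width: 0.0603
```

Run:
```python
from h import *
go(.5517,-.2715,.052,9.87)
K=env.get_calibration("wrist")
k=np.array([.5517,-.2715])
over([[np.r_[k+.01*np.array([np.cos(t),np.sin(t)]),.11] for t in np.linspace(0,6.28,20)]],"pics/wk.png")
a=cv2.imread("pics/wk.png")
t=env.read_camera("top")[:,:,::-1].copy();KT=env.get_calibration("top");s=4
c=cv2.resize(t[180:300,270:440],None,fx=s,fy=s,interpolation=cv2.INTER_CUBIC);c=cv2.convertScaleAbs(c,alpha=1.7)
for x,y in((.545,-.023),(.6139,-.011)):
    cv2.polylines(c,[np.int32((proj("top",box(x,y,99.87,.054),KT)-[270,180]+.5)*s)],True,(255,0,255),1)
cv2.imwrite("pics/v.png",np.vstack([np.hstack([cv2.resize(c,(510,360))]),np.pad(cv2.resize(a[60:420,60:580],(347,240)),((0,0),(0,163),(0,0)))]))
```

```text
t 27.6 pos [ 0.554  -0.2696  0.1614] rot [-179.95    0.     10.09] F [-0.5  0.   1. ] w 0.0603 q7 -47.5
turn [-0.001  0.     0.004] shift [ -2.6   1.5 109.4]
```

View pics/v.png

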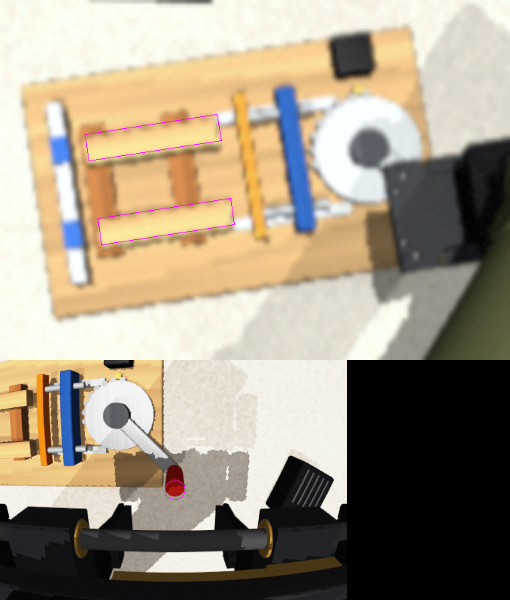

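Both slats lie on the layer on their outlines, clear of fence and pad; the knob (175,487 in the lower inset) matches its predicted place. Descend over it and grip.

Call:
send_rows([
  [60,0,0,25,0,0,0],
  [60,0,0,35,0,0,0],
  [60,0,0,30,0,0,0],
  [60,0,0,14,0,0,0],
  [60,0,0,4,0,0,0],
  [60,0,0,0,0,0,0],
  [60,0,0,0,0,0,0],
  [60,0,0,0,0,0,0],
], grip_force=25)

```text
time_s: 28.5
tool_pos: [0.5544, -0.272, 0.0554]
tool_rot: [179.9, -0.1, 9.9]
force: [-0.7, 0.3, -0.6]
grip_width: 0.0601
```

```bash
python3 -c "
from h import *
go(.5517,-.2715,.052,9.87)"
```

```text
t 28.5 pos [ 0.5544 -0.272   0.0554] rot [ 1.7993e+02 -1.4000e-01  9.9000e+00] F [-0.7  0.3 -0.6] w 0.0601 q7 -44.5
turn [ 0.001 -0.002  0.001] shift [-2.6 -1.   3.4]
```

Call:
send_rows([
  [40,-2,-0.5,2,0,0,0],
  [30,0,0,0,0,0,0],
  [10,0,0,0,0,0,0],
  [10,0,0,0,0,0,0],
  [10,0,0,0,0,0,0],
  [10,0,0,0,0,0,0],
  [10,0,0,0,0,0,0],
  [10,0,0,0,0,0,0],
  [10,0,0,0,0,0,0],
  [10,0,0,0,0,0,0],
])

```text
time_s: 29.5
tool_pos: [0.5514, -0.2714, 0.0518]
tool_rot: [180.0, -0.0, 9.9]
force: [0.5, -0.6, -1.2]
grip_width: 0.0194
```

Run:
```python
from h import *
go(.5517,-.2715,.052,9.87)
J=np.array([.57688,-.00224]);a=.17223;Q=np.array([[np.cos(a),-np.sin(a)],[np.sin(a),np.cos(a)]])
p=env.get_obs()['tool_pos'][:2];j=Q.T@(p-J)*1000;print("jig",j.round(1))
d=j-[0,-190];print("r",np.hypot(*d),"theta",np.radians(225)-np.arctan2(d[1],d[0])%(2*np.pi))
# knob path in tool axes (psi=9.87: tool x=jig x, tool y=-jig y)
pr=None
for th in np.arange(0,1.06,1.047/20):
    f=np.radians(225)-th;k=100*np.array([np.cos(f),np.sin(f)])
    if pr is not None: print(round(th,3),(k-pr).round(1)*[1,-1])
    pr=k
```

```text
t 29.5 pos [ 0.5514 -0.2714  0.0518] rot [ 1.7999e+02 -1.0000e-02  9.9000e+00] F [ 0.5 -0.6 -1.2] w 0.0194 q7 -44.4
turn [ 0. -0.  0.] shift [ 0.3  0.1 -0.2]
jig [ -71.3 -260.8]
r 100.50390935056036 theta 0.0031077502946392777
0.052 [-3.6 -3.8]
0.105 [-3.4 -4. ]
0.157 [-3.2 -4.2]
0.209 [-3.  -4.3]
0.262 [-2.7 -4.5]
0.314 [-2.5 -4.6]
0.366 [-2.3 -4.7]
0.419 [-2.  -4.8]
0.471 [-1.7 -4.9]
0.524 [-1.5 -5. ]
0.576 [-1.2 -5.1]
0.628 [-1.  -5.1]
0.681 [-0.7 -5.2]
0.733 [-0.4 -5.2]
0.785 [-0.1 -5.2]
0.838 [ 0.1 -5.2]
0.89 [ 0.4 -5.2]
0.942 [ 0.7 -5.2]
0.995 [ 1.  -5.1]
1.047 [ 1.2 -5.1]
```

Knob gripped (19.4 mm), pose on the lever's rest arc (theta 0.003). Swing in short steps along the arc.

Call:
send_rows([
  [10,-3.6,-3.8,0,0,0,0],
  [10,-3.4,-4,0,0,0,0],
  [10,-3.2,-4.2,0,0,0,0],
  [10,-3,-4.3,0,0,0,0],
  [10,-2.7,-4.5,0,0,0,0],
  [10,-2.5,-4.6,0,0,0,0],
  [10,-2.3,-4.7,0,0,0,0],
  [10,-2,-4.8,0,0,0,0],
  [10,0,0,0,0,0,0],
  [10,0,0,0,0,0,0],
])

```text
time_s: 30.5
tool_pos: [0.5234, -0.2415, 0.0518]
tool_rot: [179.9, -0.1, 9.9]
force: [3.7, -3.2, -4.9]
grip_width: 0.0188
```

```bash
cat >> h.py <<'E'
def lever():
    J=np.array([.57688,-.00224]);a=.17223;Q=np.array([[np.cos(a),-np.sin(a)],[np.sin(a),np.cos(a)]]);o=env.get_obs()
    j=Q.T@(o['tool_pos'][:2]-J)*1000;d=j-[0,-190];f=Q.T@o['force'][:2]
    print("t",round(o['time_s'],2),"jig",j.round(1),"r",np.hypot(*d).round(1),"theta",round(np.radians(225)-np.arctan2(d[1],d[0])%(2*np.pi),3),"Fjig",f.round(1),"Fz",o['force'][2].round(1),"w",o['grip_width'].round(4))
    th=1.05;k=100*np.array([np.cos(np.radians(225)-th),np.sin(np.radians(225)-th)]);print("to click4, tool xy",((k-d)*[1,-1]).round(1))
E
python3 -c "
from h import *
lever()"
```

```text
Traceback (most recent call last):
  File "h.py", line 39, in lever
    print("t",round(o['time_s'],2),"jig",j.round(1),"r",np.hypot(*d).round(1),"theta",round(np.radians(225)-np.arctan2(d[1],d[0])%(2*np.pi),3),"Fjig",f.round(1),"Fz",o['force'][2].round(1),"w",o['grip_width'].round(4))
                                                                                                                                                                                                 ^^^^^^^^^^^^^^^^^^^^^
AttributeError: 'float' object has no attribute 'round'
```

```bash
sed -i "s/o\['grip_width'\].round(4)/round(float(o['grip_width']),4)/;s/o\['force'\]\[2\].round(1)/round(float(o['force'][2]),1)/" h.py
python3 -c "
from h import *
lever()"
```

```text
t 30.5 jig [ -93.7 -226.6] r 100.6 theta 0.413 Fjig [ 3.1 -3.7] Fz -4.9 w 0.0188
to click4, tool xy [ -2.8 -62.7]
```

Call:
send_rows([
  [10,-1.7,-4.9,0,0,0,0],
  [10,-1.5,-5,0,0,0,0],
  [10,-1.2,-5.1,0,0,0,0],
  [10,-1,-5.1,0,0,0,0],
  [10,-0.7,-5.2,0,0,0,0],
  [10,-0.4,-5.2,0,0,0,0],
  [10,-0.1,-5.2,0,0,0,0],
  [10,0.1,-5.2,0,0,0,0],
  [10,0,0,0,0,0,0],
  [10,0,0,0,0,0,0],
])

```text
time_s: 31.5
tool_pos: [0.5098, -0.2033, 0.0518]
tool_rot: [179.9, -0.0, 9.9]
force: [4.5, -4.7, -5.0]
grip_width: 0.0193
```

```bash
python3 -c "
from h import *
lever()"
```

```text
t 31.5 jig [-100.5 -186.6] r 100.6 theta 0.819 Fjig [ 3.6 -5.4] Fz -5.0 w 0.0193
to click4, tool xy [  4.  -22.7]
```

Call:
send_rows([
  [10,0.2,-3.2,0,0,0,0],
  [10,0.3,-3.2,0,0,0,0],
  [10,0.4,-3.2,0,0,0,0],
  [10,0.5,-3.2,0,0,0,0],
  [10,0.6,-3,0,0,0,0],
  [10,0,0,0,0,0,0],
  [10,0,0,0,0,0,0],
])

```text
time_s: 32.2
tool_pos: [0.5089, -0.1882, 0.0518]
tool_rot: [179.8, -0.0, 9.8]
force: [4.5, -6.5, -4.8]
grip_width: 0.0195
```

```bash
python3 -c "
from h import *
lever()"
```

```text
t 32.2 jig [ -98.9 -171.5] r 100.6 theta 0.97 Fjig [ 3.3 -7.1] Fz -4.8 w 0.0195
to click4, tool xy [ 2.3 -7.7]
```

Call:
send_rows([
  [10,0.5,-2.5,0,0,0,0],
  [10,0.6,-2.5,0,0,0,0],
  [10,0.6,-2.3,0,0,0,0],
  [10,0,0,0,0,0,0],
  [10,0,0,0,0,0,0],
  [10,0,0,0,0,0,0],
  [10,0,0,0,0,0,0],
  [10,0,0,0,0,0,0],
  [10,0,0,0,0,0,0],
])

```text
time_s: 33.1
tool_pos: [0.5092, -0.1812, 0.0518]
tool_rot: [179.8, -0.0, 9.8]
force: [2.6, -7.1, -5.2]
grip_width: 0.0192
```

Run:
```python
from h import *
lever()
im=env.read_camera("top")[:,:,::-1].copy();K=env.get_calibration("top");s=5
c=cv2.convertScaleAbs(cv2.resize(im[185:295,270:420],None,fx=s,fy=s,interpolation=cv2.INTER_CUBIC),alpha=1.7)
for x,y in((.5424,-.0082),(.6114,.0038)):
    cv2.polylines(c,[np.int32((proj("top",box(x,y,99.87,.054),K)-[270,185]+.5)*s)],True,(255,0,255),1)
cv2.imwrite("pics/f.png",c)
```

```text
t 33.1 jig [ -97.3 -164.7] r 100.6 theta 1.039 Fjig [ 1.3 -7.4] Fz -5.2 w 0.0192
to click4, tool xy [ 0.8 -0.9]
```

View pics/f.png

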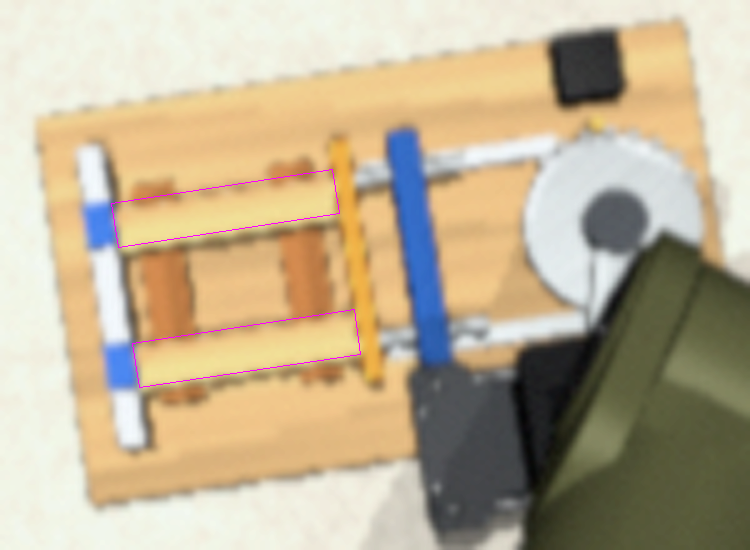

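Both slats now sit on their fence-touching outlines with the pad against both. The lever reads 1.039 rad, holding about 7.5 N. Handing in.

```bash
python3 -c "
from h import *
lever();print(env.sign_off());lever()"
```

```text
t 33.15 jig [ -97.3 -164.7] r 100.5 theta 1.039 Fjig [ 3.2 -8. ] Fz -5.0 w 0.0194
to click4, tool xy [ 0.8 -0.9]
the job is handed in; nothing more can be done
None
the job is handed in; nothing more can be done
```

I laid both pale slats crosswise on the first layer, one in line with each blue mark, and let go of them. Then I gripped the red knob and swung the lever to its fourth click. I handed in at 33 s while still holding it; the sign-off gives no verdict.

**Last checks:**
- **Lever:** it read about 1.04 rad, worked out from the gripper position against my fitted jig pose. The knob pushed back with about 7.5–8.5 N, and the grip width was 19.4 mm.
- **Slats:** the last top picture shows both slats within a pixel or so (a few mm) of their fence-touching outlines, with the orange pad against both. I did not measure the pad's force on each slat.
- **Other objects:** I never touched the Morse key, mouse, power supply, or the green and yellow look-alikes. I did not re-measure where they are.

**What disagreed:** the fingertips end about 15 mm above the reported TCP. My first two tries at the first slat closed above it, without moving it. I felt further down until the grip width read 22 mm and used that height from then on.

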